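# Fit the snap ring on the sanding drum arbor

### The job

Take the red-handled spreading pliers off their saddle, put the tips in the two eyes of the snap ring lying on the nose of the drum arbor, spread it, press it gently down against the sprung brass collar and let it close into the arbor's groove. Do not overstretch the ring or force it against the arbor; put the pliers back upright on their saddle and leave the rest of the bench undisturbed.

Things in the scene. Friction and masses are not known exactly. Their poses are not given: they have to be found in the camera images.
- arbor: Sanding drum (76 mm wide, top at 110 mm) on an upright steel arbor in a fixed 120 x 120 x 40 mm wooden block; origin under the block's centre, z up along the arbor axis. Arbor radii: groove 18.5 mm from height 122 to 129 mm; land 21.6 mm from 129 to 140 mm (top 2 mm chamfered to 19.6 mm); nose 18 mm from 140 to 150 mm.
- groove (a point): Point on the arbor axis at the groove's lower edge, 122 mm above the bench. The groove is 7 mm high and hidden behind the sprung collar until that is pressed down.
- collar (a joint): Sprung brass collar on the arbor, 54 mm wide: 0 m = up, its top 9.5 mm above point groove; grows as it is pressed down, to a hard stop at 0.0095 (top level with point groove). Takes 2 N at first, 6.5 N at the stop; the ring clears the land from 0.0075 on, where the collar also rests once the ring is seated.
- ring: Dark steel snap ring, 5 mm thick, inner radius 19, outer 28 mm (wider at the back), lying on top of the land around the nose with 1 mm play. Origin: centre of its underside; x to its gap and eyes, z up. Two stiff halves pivot at the back; this frame belongs to the +y half and turns with it. Each half ends in a 15 x 13 mm lug with a through slot (eye) 9 mm long in x, 7 mm wide in y.
- ring_pivot (a point): The ring's pivot, at its back (ring x = -26 mm, y = 0), underside level.
- ring_spread (a joint): Opening angle of the ring, rad, 0 = closed, sprung shut; each half turns by half of it about the pivot. Passes over the land from about 0.24 on (0.28 gives room), concentric with the arbor within 1 mm, else it catches on the land's edge (as it spreads it tends to creep 1 to 2 mm too far towards its eyes: ease it back); overstretched above 0.38. Each eye pulls with about 2.5 N closed, 7 N at 0.28.
- eye_left (a point): Centre of the ring's +y eye at its top face; closed ring: x = 29, y = +14 mm in the ring's frame. As the ring spreads to 0.28 the eyes move 7.5 mm outwards each and 2 mm back towards the pivot.
- eye_right (a point): Centre of the ring's -y eye at its top face; closed ring: x = 29, y = -14 mm.
- pliers: Parallel-action spreading pliers, about 160 g, upright on the saddle: two crossed steel jaws with red upright grips on top. Origin: between the feet at underside level; z up, x to the pins. The frame belongs to the jaw with the +y foot and -y grip and shifts +y with it. Flat feet press on the ring's top at the eyes and near the pivot. Squeezing the grips drives the pins apart.
- grips (a point): Midway between the free grips, 69 mm above the feet (on the same jaw as pliers). Grips: 24 mm wide in x, 46 to 92 mm above the feet, outer faces at y = +31 and -31 mm (62 mm over both). Below each a black finger rest sticks out 16 mm, top 46 mm above the feet, for fingertips to push down on.
- pin_left (a point): Root of the brass pin under the +y foot: x = 28, y = +14 mm in the pliers' frame, at the feet's underside. Pins are 4 mm in diameter with round ends and reach 7 mm below the feet; play in the eyes 2.5 mm each way in x, 1.5 mm in y. With the pins 28 mm from the arbor axis they suit the ring closed and spread.
- pin_right (a point): Root of the other pin, at x = 28, y = -14 mm with the grips free.
- squeeze (a joint): How far the grips are squeezed together, m: 0 = free (62 mm over the grips) to 0.028 (34 mm). The pins' distance is 28 mm plus this. Return spring 4 N free, 7 N at 0.024, plus the pull of the ring's eyes (about 13 N in all at 0.018). About 0.018 to 0.020 opens the ring enough.
- saddle: Fixed wooden block for the pliers, top 14 mm high, 124 mm wide in y, x from -42 to +20 mm, with a rear fence 20 mm high (x = -52 to -42 mm). Origin on the bench; the pliers' origin belongs over it, same heading, feet on the top, pins hanging over the front edge.
- spare_drum: Spare sanding drum standing on the bench, 76 mm diameter, 70 mm tall, origin under its centre; bystander.
- glue: White glue bottle, 56 mm diameter, 150 mm tall, origin under its centre; bystander.
- old_washer: Copper washer lying on the bench, 68 mm outside, 44 mm inside, 5 mm thick, origin under its centre; bystander.
Mind the look-alikes: they are no part of the job. There is more than one size of the ring; the job needs the smaller. Of the things shaped like the pliers, the steel one is meant.

How it is judged (in metres and radians):
On the way, in this order (a step that is already met when the one before it is completed fails the run):
1. the ring is spread by the pliers standing on it while it is still above the groove (value of joint ring_spread above 0.15 rad and z of ring in the frame of groove above 0.012 m and horizontal distance between pliers and ring below 0.025 m and contact force between pliers and ring above 1 N), for 0.1 s.
2. the spread ring is pressed down past the land against the collar (value of joint collar above 0.007 m and value of joint ring_spread above 0.15 rad and z of ring in the frame of groove below 0.0035 m), for 0.1 s.
3. the ring has closed into the groove (value of joint ring_spread below 0.08 rad and z of ring in the frame of groove below 0.0035 m and horizontal distance between ring and groove below 0.004 m), for 0.2 s.
At the end, for the whole second after the job is handed in: The ring is closed (under 0.08 rad) in the arbor's groove, its underside -1.5 to 3.5 mm above site groove, within 4 mm of concentric and 0.06 rad of level, holding the collar down by more than 6 mm; the pliers stand upright (within 0.1 rad) and still on the saddle's top, within 30 mm of its origin (all of step 3 and z of ring in the frame of groove above -0.0015 m and angle between the z axis of ring and the z axis of arbor, either way round below 0.06 rad and value of joint collar above 0.006 m and horizontal distance between pliers and saddle below 0.03 m and z of pliers in the frame of saddle between 0.011 and 0.018 m and angle between pliers's own z axis and vertical below 0.1 rad and linear speed of each of pliers, ring below 0.02 m/s); the robot touches nothing.
It fails at once if the ring is overstretched (above 0.38 rad) (value of joint ring_spread above 0.38 rad).
It fails at once if the ring is forced against the arbor or its collar (contact forces together above 25 N; a seated ring has 10 to 15 N) (contact force between ring and arbor above 25 N).
It fails at once if the spare drum, glue bottle or washer is disturbed by more than 20 mm (distance of any of spare_drum, glue, old_washer from where it was at the start of the episode above 0.02 m).
It also fails if it takes over 56 s, if anything falls off the work surface, if the arm or the gripper's body presses on something with over 40 N, if the wrist force passes 120 N, or if a joint passes its speed limit or range.

### The arm

A 6-joint arm with a two-finger parallel gripper is mounted at the origin on the work surface. World frame = base frame: x ahead of the robot, y to its left, z up, the work surface at z = 0. Lengths are in mm, angles in rad, forces in N, time in s.
With the tool pointing down it reaches from about 300 to 775 mm from the base axis. Payload 14.6 kg.
Tool frame: the origin (TCP) lies midway between the tips of the shut fingers; the grasp point (between the pads) lies 19 mm behind it; z points along the fingers, y is the line along which they close (so a half turn about z gives the same grasp; the last joint's range is limited). The gripper opens to 94 mm and grips with 3 to 60 N. Pads are 16 mm wide; open, the fingers measure 119 mm over their backs; the gripper's body (75 mm by 177 mm) begins 78 mm behind the grasp point.
Start: joints at [1.1, 0.3, 1.521, -0, 1.321, -0.067], TCP at [216.1, 505.757, 205.446] pointing down, gripper open.
Joint ranges: [-3.03, 3.03], [-0.79, 2.21], [0.23, 2.52], [-1.04, 4.18], [0, 3.07], [-2.55, 2.55]. Speed limits (rad/s): [2.22, 2.22, 2.57, 3.14, 3.14, 3.14].

### API

Orientations are given as [roll, pitch, yaw] about the fixed x, y, z axes, in that order (R = Rz(yaw) Ry(pitch) Rx(roll)).
In Python, from cell import manip, camera gives the robot as it stands.
- The arm moves only by the tool move_arm, never from a script. Its arguments are lists of equal length, an entry for each row: "dp": the shift along the world's x, y, z in mm, a list of three; "rotation": the turn, a rotation vector about the world's x, y, z in rad, a list of three; "hand": the opening, from 0 (shut) to 1 (fully open). A call has 1 to 10 rows; each row shifts and turns the commanded pose from where the row before left it; what a row does not reach is not made up. A row lasts 1/8 s, in which the tool goes at most 62.5 mm and 10.7 degrees, less where a joint would pass 70% of its speed; a pose out of reach is approached as far as the arm can. A call with a gripper value outside its range is refused whole. The fingers move at their own pace and stop on an object; "newtons" is the grip in N (left out, the last holds). Time passes only in rows, so rows that do not move let the fingers close. It gives the time, the measured TCP pose, the force, the opening and the grip force at its end, in the units of the state.
- manip.read_state(): the state, without advancing time (a new reading comes with each control period).
- camera(name): name is "side" or "top" or "wrist"; returns a dict with "image" (480x640x3 uint8, red, green, blue), "fx", "fy", "cx", "cy" (pixels), "k1" (the pictures are not rectified: a ray, as slopes to the right and down, at radius r is drawn at 1 + k1 r^2 times it, then the intrinsics apply), "R" (3x3) and "t" (3): a world point X has camera coordinates R X + t; the wrist camera has in their place "mount" (4x4, takes a point from camera to tool coordinates, whose origin is the TCP and whose axes are the flange's). Camera axes: x right, y down, z forward; pixel columns grow to the right and rows downward; lengths in mm; the calibration is good to about 2 mm. A picture is of the moment at which its call begins: read the wrist's pose just before it. There is no depth.
- manip.sign_off(): hands the job in; it is judged then, once.
The state is a dict: "clock": time; "joints": joint angles; "qd": joint speeds; "effort": joint torques, N m; "eef_pos": TCP position; "eef_rot": TCP orientation; "wrist_force": force on the tool from outside, world axes, zero at the start; "moment": the same for the moment, N m; "finger_gap": finger opening in mm; "finger_force": force on a finger pad.
Only numpy, scipy, OpenCV 4.12 (cv2) and the standard library are available. Lean on these libraries where they do the work, as an engineer would, in place of code of your own. Each camera call takes 0.05 s, during which the arm holds its last target. There are 200 camera calls.

## Working session

There is one attempt and no reset: what is moved stays moved. The work goes in short steps, Python scripts to look and compute and a tool call to move; the robot and the scene stay as the last step left them, time stands still between calls to the robot, and variables do not carry over. Pictures are saved under pics/ and viewed, at most 10 in all, crops included, and the job is handed in when it is done.

Besides the shell and the picture viewer there is one more tool, called after "Request:" as name(argument=value, ...) on one line, values as JSON. move_arm: Moves the arm, as the interface text tells. Its arguments: {"type":"object","properties":{"dp":{"type":"array","items":{"type":"array","items":{"type":"number"}}},"rotation":{"type":"array","items":{"type":"array","items":{"type":"number"}}},"hand":{"type":"array","items":{"type":"number"}},"newtons":{"type":"number"}},"required":["dp","rotation","hand"]}

```bash
ls; mkdir -p pics; cat > h.py <<'E'
import numpy as np, cv2
from cell import manip, camera
from scipy.spatial.transform import Rotation as Ro
def shot(name, f):
    s=manip.read_state(); c=camera(name); cv2.imwrite(f, c["image"][:,:,::-1])
    if name=="wrist":
        T=np.eye(4); T[:3,:3]=Ro.from_euler('xyz',s["eef_rot"]).as_matrix(); T[:3,3]=s["eef_pos"]
        W=np.linalg.inv(T@np.array(c["mount"])); c["R"]=W[:3,:3]; c["t"]=W[:3,3]
    np.savez(f[:-4]+".npz",R=c["R"],t=c["t"],k=[c["fx"],c["fy"],c["cx"],c["cy"],c["k1"]])
    return c
def load(f): return dict(np.load(f[:-4]+".npz"))
def ray(c,uv):
    fx,fy,cx,cy,k1=c["k"]; K=np.array([[fx,0,cx],[0,fy,cy],[0,0,1.]])
    n=cv2.undistortPoints(np.array([[uv]],float),K,np.array([k1,0,0,0.]))[0,0]
    R,t=np.array(c["R"]),np.array(c["t"]); return -R.T@t, R.T@np.array([n[0],n[1],1])
def atz(c,uv,z):
    o,d=ray(c,uv); return o+d*(z-o[2])/d[2]
def proj(c,X):
    fx,fy,cx,cy,k1=c["k"]; p=(np.array(c["R"])@np.atleast_2d(X).T).T+np.array(c["t"]); x=p[:,:2]/p[:,2:]
    x=x*(1+k1*(x**2).sum(1,keepdims=True)); return x*[fx,fy]+[cx,cy]
E
python3 -c "
from h import *
print(manip.read_state())
a=shot('top','pics/top.png')['image'];b=shot('side','pics/side.png')['image']
for n in ('top','side'):
  c=load(f'pics/{n}.png');print(n,c['k'],-c['R'].T@c['t'],c['R'][2])
"
```

```text
pics
{'clock': 0.0, 'joints': array([ 1.10039093e+00,  3.00466638e-01,  1.52160456e+00, -2.31012278e-05,
        1.32068889e+00, -6.65854924e-02]), 'qd': array([ 9.12389311e-04, -4.87804275e-04,  8.22890770e-04,  8.64536989e-04,
       -3.72980352e-05, -7.34012603e-04]), 'effort': array([-1.84456570e-03, -5.31807590e+01, -3.52740026e+01,  7.08691031e-02,
        2.44240573e-02, -6.90851493e-05]), 'eef_pos': array([215.99174366, 505.51975436, 204.8788438 ]), 'eef_rot': array([-3.14042631e+00, -5.53509986e-05,  2.73777845e+00]), 'wrist_force': array([-0.39169709,  0.32482318,  0.36284778]), 'moment': array([-0.06138301, -0.02956524,  0.00410633]), 'finger_force': 0.0, 'finger_gap': 93.77271191213966}
top [ 5.00474979e+02  5.00474979e+02  3.17162048e+02  2.31953869e+02
 -4.10660090e-02] [ 389.03357923  -20.36931872 1081.52302427] [ 1.65514636e-01 -4.80868542e-04 -9.86207217e-01]
side [ 5.03518355e+02  5.03518355e+02  3.20850753e+02  2.42958957e+02
 -1.05947096e-01] [ 471.95162743 -857.00461031  697.57967108] [ 0.07116894  0.82492471 -0.56074434]
```

View pics/top.png

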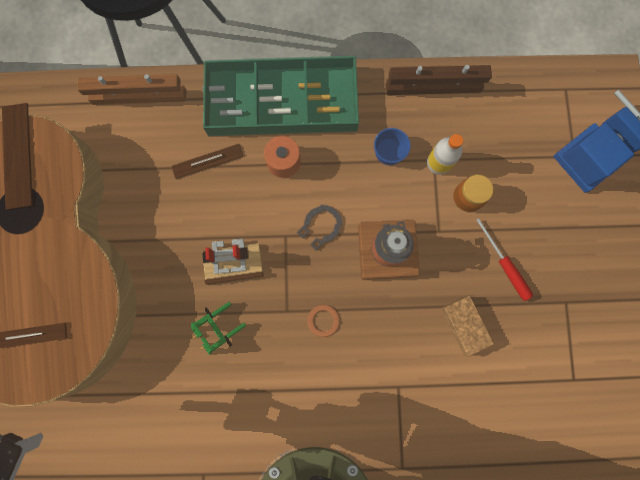

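View pics/side.png

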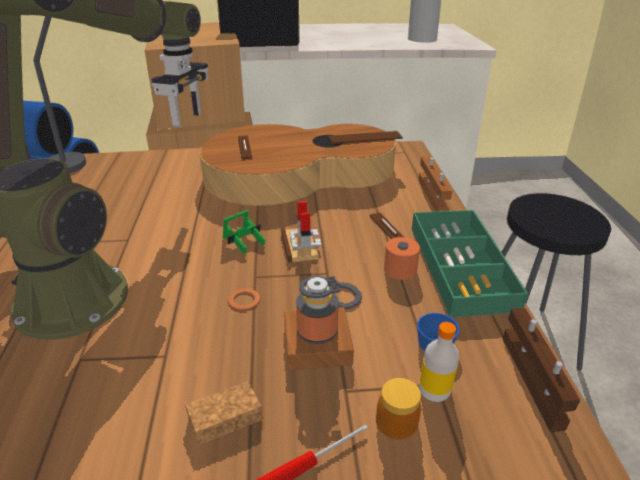

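Top view: candidates for the pliers are the steel tool with red grips on the wooden saddle (228,258) and the green look-alike (215,330). For the ring, they are the small dark ring on the arbor nose (398,240) and the bigger loose ring on the bench (322,227). I choose the steel/red pliers and the ring on the arbor, and will check both in one crop.

```bash
python3 -c "
from h import *
im=cv2.imread('pics/top.png')
a=im[225:295,185:275];b=im[205:275,353:443]
cv2.imwrite('pics/crop1.png',np.vstack([cv2.resize(x,None,fx=4.2,fy=4.2,interpolation=3) for x in (a,b)]))
c=load('pics/top.png')
for n,uv,z in [('saddle',(233,264),14),('grips',(225,252),100),('arbor top',(398,240.5),150),('washer',(323,321),5),('green',(215,330),40),('big ring',(322,227),3)]: print(n,atz(c,uv,z))
w=camera('wrist');print(np.round(w['mount'],3),w['fx'],w['cx'],w['cy'],w['k1'])
"
```

```text
saddle [503.90749027 161.51675426  14.        ]
grips [518.95478805 162.70314246 100.        ]
arbor top [ 524.54438833 -172.47188175  150.        ]
washer [377.96130985 -27.72318088   5.        ]
green [366.19828557 194.51363203  40.        ]
big ring [580.7165326  -31.79784089   3.        ]
[[ 1.00000e-03 -9.59000e-01 -2.83000e-01  8.23460e+01]
 [ 1.00000e+00  1.00000e-03  0.00000e+00  8.70000e-02]
 [-0.00000e+00 -2.83000e-01  9.59000e-01 -1.79316e+02]
 [ 0.00000e+00  0.00000e+00  0.00000e+00  1.00000e+00]] 415.2879757615885 314.18771923501447 239.4453940195539 -0.07661450990257174
```

View pics/crop1.png

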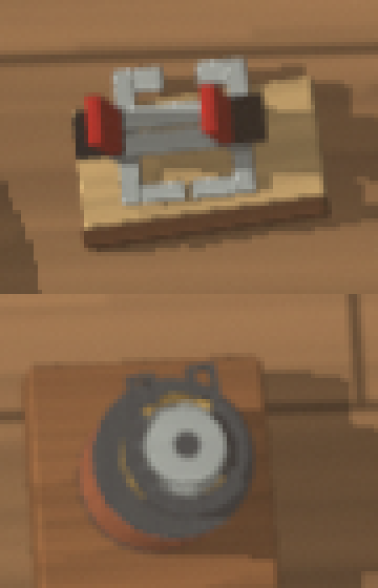

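The crop shows the steel pliers with red grips at top pixels (209,255) and (236,252), feet and pins pointing up in the image (+x, yaw about +0.14). The ring lies on the arbor nose with its eyes at about (386,229) and (401,227), also facing +x. Both choices match the description, so I go above the pliers.

Request:
move_arm(dp=[[20.9,-24.6,2],[20.9,-24.6,2],[20.9,-24.6,2],[20.9,-24.6,2],[20.9,-24.6,2],[20.9,-24.6,2],[20.9,-24.6,2],[20.9,-24.6,2],[20.9,-24.6,0],[20.9,-24.6,0]], rotation=[[0,0,-0.1855],[0,0,-0.1855],[0,0,-0.1855],[0,0,-0.1855],[0,0,-0.1855],[0,0,-0.1855],[0,0,-0.1855],[0,0,-0.1855],[0,0,-0.1855],[0,0,-0.1855]], hand=[1,1,1,1,1,1,1,1,1,1])

```text
clock: 1.4
eef_pos: [425.6, 258.8, 221.3]
eef_rot: [-3.141, 0.0, 0.877]
wrist_force: [-0.4, 0.4, -0.3]
finger_gap: 93.8
finger_force: 0.0
```

Request:
move_arm(dp=[[20.9,-24.6,0],[20.9,-24.6,0],[20.9,-24.6,0],[20.9,-24.6,0],[0,0,0],[0,0,0]], rotation=[[0,0,-0.1855],[0,0,-0.1855],[0,0,-0.1855],[0,0,-0.1855],[0,0,0],[0,0,0]], hand=[1,1,1,1,1,1])

```text
clock: 2.15
eef_pos: [508.3, 161.7, 221.3]
eef_rot: [-3.141, 0.0, 0.143]
wrist_force: [-0.3, 0.1, -1.0]
finger_gap: 93.9
finger_force: 0.0
```

```bash
python3 -c "
from h import *
shot('wrist','pics/w1.png');print(manip.read_state()['eef_pos'],manip.read_state()['eef_rot'],manip.read_state()['clock'])"
```

```text
[508.20654888 161.95665454 221.38409854] [-3.14151045e+00  2.68853987e-04  1.43593284e-01] 2.2
```

View pics/w1.png

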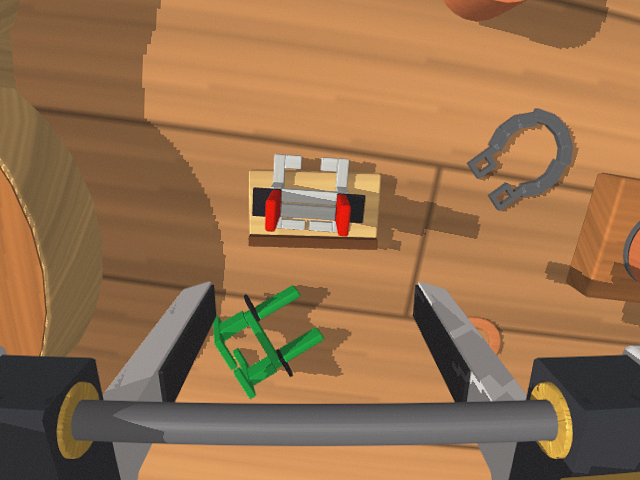

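Wrist view: the pliers stand on the saddle. The grips are at about (272,212) and (343,215), the pin feet at (288,162) and (335,164), and the saddle's front edge runs from (249,172) to (381,175). Now measure.

```bash
python3 -c "
from h import *
c=load('pics/w1.png');im=cv2.imread('pics/w1.png');hsv=cv2.cvtColor(im,cv2.COLOR_BGR2HSV)
m=(((hsv[...,0]<5)|(hsv[...,0]>175))&(hsv[...,1]>200)).astype(np.uint8)
m[:150]=0;m[280:]=0
n,l,s,ce=cv2.connectedComponentsWithStats(m)
for i in range(1,n):
  if s[i,4]>40:
    p=np.argwhere(l==i)[:,::-1];h=cv2.approxPolyDP(cv2.convexHull(p.astype(np.int32)),1.5,True)[:,0]
    print(s[i],[(tuple(map(int,q)),np.round(atz(c,q+0.5,106),1)) for q in h])
for n,uv in [('FL',(249,172)),('FR',(381,175)),('RL',(249,237)),('RR',(378,239))]: print(n,atz(c,uv,14))
print('foot tips',atz(c,(276,155),24),atz(c,(348,160),24))
"
python3 - <<'E'
import cv2
im=cv2.imread('pics/w1.png')[145:255,235:395];cv2.imwrite('pics/w1c.png',cv2.resize(im,None,fx=5,fy=5,interpolation=2))
E
```

```text
[265 190  16  41 486] [((280, 191), array([536.6, 190. , 106. ])), ((279, 215), array([519. , 188.6, 106. ])), ((274, 229), array([508., 191., 106.])), ((266, 230), array([506.4, 196.7, 106. ])), ((266, 201), array([527.9, 199.1, 106. ])), ((273, 190), array([536.6, 195.1, 106. ]))]
[335 195  16  41 494] [((345, 195), array([540.4, 143.5, 106. ])), ((350, 206), array([533. , 138.6, 106. ])), ((347, 234), array([511.9, 137.2, 106. ])), ((340, 235), array([510.4, 142.2, 106. ])), ((335, 219), array([521.9, 147.8, 106. ])), ((337, 196), array([538.9, 149. , 106. ]))]
FL [533.68502529 226.47602766  14.        ]
FR [548.57009745 104.51161385  14.        ]
RL [471.03148426 220.09999418  14.        ]
RR [487.03246414  95.78503376  14.        ]
foot tips [553.7136828  202.68114118  24.        ] [558.57505393 138.17285712  24.        ]
```

View pics/w1c.png

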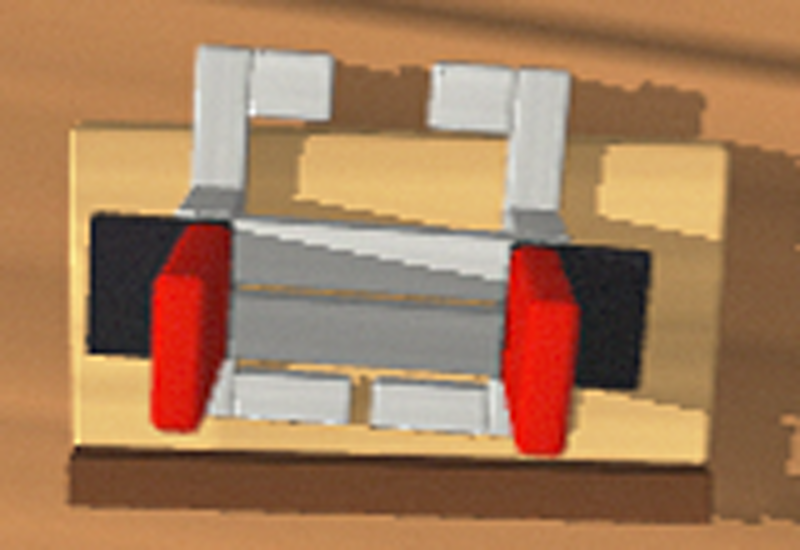

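Request:
move_arm(dp=[[5.5,3,0],[5.5,3,0],[0,0,-30],[0,0,-30],[0,0,-30],[0,0,-30],[0,0,-20],[0,0,-12],[0,0,-6],[0,0,0]], rotation=[[0,0,-0.02],[0,0,-0.02],[0,0,0],[0,0,0],[0,0,0],[0,0,0],[0,0,0],[0,0,0],[0,0,0],[0,0,0]], hand=[1,1,1,1,1,1,1,1,1,1])

```text
clock: 3.45
eef_pos: [519.9, 167.5, 63.6]
eef_rot: [-3.142, -0.0, 0.101]
wrist_force: [0.1, 0.1, 0.8]
finger_gap: 94.0
finger_force: 0.0
```

```bash
python3 -c "
from h import *
s=manip.read_state();print(s['eef_pos'],s['eef_rot'],s['wrist_force'])
shot('wrist','pics/w2.png')"
```

```text
[519.87671364 167.47750234  63.648475  ] [-3.14156909e+00 -2.55506628e-04  1.00816429e-01] [0.07513831 0.10637835 0.84966593]
```

View pics/w2.png

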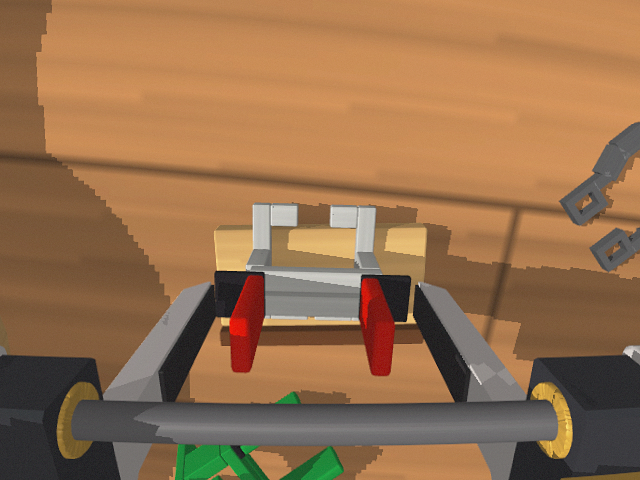

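Wrist view: the grips (240,325) and (378,325) sit centred between the fingertips (215 and 414), and the finger rests lie just below the tips. Closing.

Request:
move_arm(dp=[[0,0,-2.5],[0,0,0],[0,0,0],[0,0,0],[0,0,0],[0,0,0]], rotation=[[0,0,0],[0,0,0],[0,0,0],[0,0,0],[0,0,0],[0,0,0]], hand=[0.8,0.7,0.65,0.645,0.645,0.645], newtons=20)

```text
clock: 4.25
eef_pos: [519.8, 167.5, 61.2]
eef_rot: [-3.141, -0.0, 0.101]
wrist_force: [-0.3, 3.5, 2.1]
finger_gap: 61.0
finger_force: 5.6
```

Request:
move_arm(dp=[[0,0,4],[0,0,10],[0,0,20],[0,0,30],[0,0,30],[0,0,30],[0,0,30],[0,0,20],[0,0,6],[0,0,0]], rotation=[[0,0,0],[0,0,0],[0,0,0],[0,0,0],[0,0,0],[0,0,0],[0,0,0],[0,0,0],[0,0,0],[0,0,0]], hand=[0.645,0.645,0.645,0.645,0.645,0.645,0.645,0.645,0.645,0.645])

```text
clock: 5.5
eef_pos: [519.6, 167.3, 240.8]
eef_rot: [3.142, 0.0, 0.101]
wrist_force: [0.1, 0.7, -2.4]
finger_gap: 60.7
finger_force: 4.2
```

Request:
move_arm(dp=[[-4,-15,0],[-8,-30,0],[-11,-40,0],[-13,-45,0],[-13,-45,0],[-13,-45,0],[-13,-45,0],[-13,-40,0],[-8,-25,0],[0,-9,0]], rotation=[[0,0,0],[0,0,0],[0,0,0],[0,0,0],[0,0,0],[0,0,0],[0,0,0],[0,0,0],[0,0,0],[0,0,0]], hand=[0.645,0.645,0.645,0.645,0.645,0.645,0.645,0.645,0.645,0.645])

```text
clock: 6.75
eef_pos: [422.6, -173.0, 240.5]
eef_rot: [-3.141, 0.001, 0.099]
wrist_force: [0.4, 0.0, -2.1]
finger_gap: 60.7
finger_force: 4.2
```

```bash
python3 -c "
from h import *
s=manip.read_state();print(s['clock'],s['eef_pos'],s['eef_rot'],s['wrist_force'],s['moment'],s['finger_gap'])
shot('wrist','pics/w3.png')
im=cv2.imread('pics/w3.png');a=cv2.resize(im[0:160,220:420],None,fx=4,fy=4,interpolation=2)[:,:,:];cv2.imwrite('pics/w3c.png',np.hstack([a[:600],])[:, :800])
"
```

```text
6.75 [ 422.6415333  -172.97963867  240.46597315] [-3.14128471e+00  7.53060788e-04  9.86708623e-02] [ 0.37620033  0.00406501 -2.08105373] [ 0.00966107  0.14050881 -0.05158505] 60.69115715168317
```

View pics/w3.png

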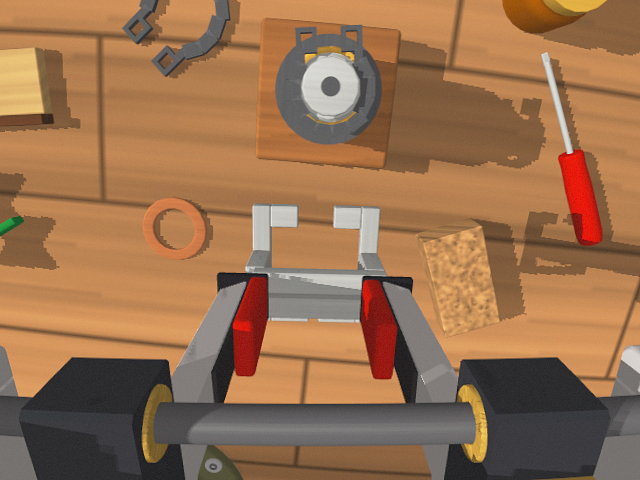

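Wrist view: the ring lies on the arbor nose. The nose's top centre is at about (330,87) and the eyes at (302,40) and (351,37). The pliers hang level, their pin feet at (285,216) and (349,217). Measure numerically.

```bash
python3 -c "
from h import *
c=load('pics/w3.png');im=cv2.imread('pics/w3.png');hsv=cv2.cvtColor(im,cv2.COLOR_BGR2HSV)
S,V=hsv[...,1].astype(int),hsv[...,2].astype(int)
def comps(m,r,lo=15):
  k=np.zeros_like(m);k[r[1]:r[3],r[0]:r[2]]=m[r[1]:r[3],r[0]:r[2]]
  cs,h=cv2.findContours(k.astype(np.uint8),cv2.RETR_CCOMP,cv2.CHAIN_APPROX_NONE)
  for q,hh in zip(cs,h[0] if h is not None else []):
    if cv2.contourArea(q)>lo:
      M=cv2.moments(q);yield (M['m10']/M['m00']+.5,M['m01']/M['m00']+.5),cv2.contourArea(q),cv2.boundingRect(q),hh[3]>=0,q
print('white')
for ct,a,b,ho,q in comps((S<40)&(V>140),(290,40,380,130),100): print(np.round(ct,1),a,b,ho,atz(c,ct,150), np.round(cv2.minEnclosingCircle(q),1) if 0 else cv2.fitEllipse(q))
print('dark')
for ct,a,b,ho,q in comps((S<70)&(V<110),(260,10,400,150),10): print(np.round(ct,1),a,b,ho,atz(c,ct,145),atz(c,ct,140))
print('feet')
for ct,a,b,ho,q in comps((S<40)&(V>140),(245,195,400,260),30): print(np.round(ct,1),a,b,ho)
a=cv2.resize(im[15:145,255:405],None,fx=4,fy=4,interpolation=2);b=cv2.resize(im[195:325,240:390],None,fx=4,fy=4,interpolation=2)
cv2.imwrite('pics/w3c.png',cv2.resize(np.hstack([a,b]),(800,347)))
c1=load('pics/w1.png')
for z in (14,20,26): print(z,atz(c1,(293,162.2),z),atz(c1,(329,164.4),z))
"
```

```text
white
[330.4  86.9] 2921.5 (301, 53, 58, 69) False [ 524.89981102 -172.98399171  150.        ] ((329.8713684082031, 86.37628936767578), (56.33285140991211, 66.37889099121094), 6.275354385375977)
[330.7  86.5] 316.0 (320, 76, 21, 21) True [ 525.15399449 -173.14397727  150.        ] ((330.16168212890625, 85.97438049316406), (19.854782104492188, 20.388765335083008), 9.13976001739502)
dark
[330.7  86.5] 237.0 (322, 77, 18, 19) False [ 525.53261437 -173.34329838  145.        ] [ 525.89166337 -173.49533526  140.        ]
[328.9  86.2] 9530.5 (276, 25, 106, 119) False [ 525.57710546 -172.20429581  145.        ] [ 525.93696422 -172.33560238  140.        ]
[332.  128.9] 14.0 (330, 125, 4, 8) True [ 499.63765797 -176.97941102  145.        ] [ 499.52540818 -177.19762664  140.        ]
[330.   85.7] 3953.5 (294, 44, 67, 82) True [ 525.94859256 -172.83975505  145.        ] [ 526.31521254 -172.98262724  140.        ]
[305.7  36.6] 90.5 (299, 32, 15, 11) True [ 553.27700387 -154.92150616  145.        ] [ 554.14101211 -154.73825889  140.        ]
[352.2  35.5] 111.0 (345, 30, 13, 13) True [ 556.82850618 -183.17521764  145.        ] [ 557.75715321 -183.50619947  140.        ]
feet
[360.4 225.7] 1318.0 (333, 206, 47, 54) False
[270.9 223. ] 1245.5 (252, 205, 46, 46) False
14 [548.41727874 187.12503557  14.        ] [551.18388398 153.94983168  14.        ]
20 [549.07773315 186.91250253  20.        ] [551.80139343 154.25226471  20.        ]
26 [549.73818756 186.69996949  26.        ] [552.41890288 154.55469773  26.        ]
```

View pics/w3c.png

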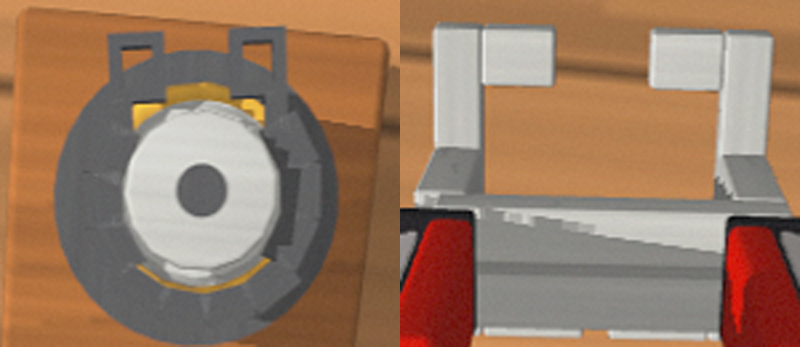

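```bash
python3 -c "
from h import *
c1=load('pics/w1.png')
yaw=.1;u=np.array([np.cos(yaw),np.sin(yaw)]);v=np.array([-u[1],u[0]]);g=np.array([519.3,167.8])
f=lambda x,y,z:np.round([(atz(c1,(235+x/5,145+y/5),z)[:2]-g)@u,(atz(c1,(235+x/5,145+y/5),z)[:2]-g)@v],1)
for n,x,y in [('FL fr',290,52),('FL bk',290,118),('FL in',331,85),('FL out',250,85),('armL out',196,85),('FR fr',470,65),('FR bk',470,131),('FR in',430,97),('FR out',512,97),('armR out',569,97),('RL fr',292,375),('RL bk',292,423),('RR fr',430,380),('RR bk',430,430),('RL in',350,400),('RR in',372,405)]:
  print(n,f(x,y,20),f(x,y,24))
for n,x,y in [('restL outfr',92,214),('restL outbk',88,354),('restR outfr',652,250),('restR outbk',638,388)]: print(n,f(x,y,60))
c=load('pics/w3.png');T=np.array([422.64,-172.98]);z=240.47-47+6
yaw=.0987;u=np.array([np.cos(yaw),np.sin(yaw)]);v=np.array([-u[1],u[0]])
for uv in [(284.6,215.6),(347.2,217.1)]:
  p=atz(c,uv,z)[:2]-T;print('w3 foot rel TCP',p@u,p@v)
"
```

```text
FL fr [37.6 16.2] [38. 16.]
FL bk [25.7 15.9] [26.2 15.7]
FL in [32.   8.6] [32.5  8.5]
FL out [31.4 23.3] [31.8 23.1]
armL out [31.  33.1] [31.4 32.8]
FR fr [ 36.7 -16.4] [ 37.1 -16.3]
FR bk [ 24.8 -17.1] [ 25.3 -16.9]
FR in [30.7 -9.5] [31.1 -9.4]
FR out [ 31.3 -24.4] [ 31.8 -24.1]
armR out [ 31.8 -34.7] [ 32.2 -34.4]
RL fr [-22.5  14. ] [-21.5  13.9]
RL bk [-31.8  13.7] [-30.8  13.6]
RR fr [-22.3 -12. ] [-21.3 -11.9]
RR bk [-32.1 -12.5] [-31.  -12.4]
RL in [-26.9   2.9] [-25.8   2.9]
RR in [-27.6  -1.3] [-26.6  -1.3]
restL outfr [13.4 46.3]
restL outbk [-10.4  46.9]
restR outfr [ 11.5 -46.7]
restR outbk [-12.2 -46.2]
w3 foot rel TCP 31.78595158884017 15.924168969763874
w3 foot rel TCP 30.975766627685587 -18.166257492395644
```

Request:
move_arm(dp=[[10,0,0],[20,-0.7,0],[25,-0.7,-6],[20,0,-8],[8,0,-8],[0.5,0,-6],[0,0,0],[0,0,0]], rotation=[[0,0,0.013],[0,0,0.014],[0,0,0],[0,0,0],[0,0,0],[0,0,0],[0,0,0],[0,0,0]], hand=[0.65,0.65,0.65,0.65,0.65,0.65,0.65,0.65])

```text
clock: 7.8
eef_pos: [507.0, -173.1, 213.4]
eef_rot: [3.141, -0.001, 0.128]
wrist_force: [-0.1, 0.1, -2.2]
finger_gap: 61.2
finger_force: 4.1
```

```bash
python3 -c "
from h import *
s=manip.read_state();print(s['clock'],s['eef_pos'],s['eef_rot'],s['wrist_force'],s['moment'],s['finger_gap'])
shot('wrist','pics/w4.png')
im=cv2.imread('pics/w4.png')
cv2.imwrite('pics/w4c.png',cv2.resize(im[140:265,235:395],None,fx=5,fy=5,interpolation=2)[:600])
"
```

```text
7.8 [ 507.00276491 -173.08674624  213.43544947] [ 3.14123304e+00 -5.77463612e-04  1.27704539e-01] [-0.10288215  0.12115967 -2.19483545] [-0.09755423  0.14635702 -0.0289795 ] 61.1705981435383
```

View pics/w4c.png

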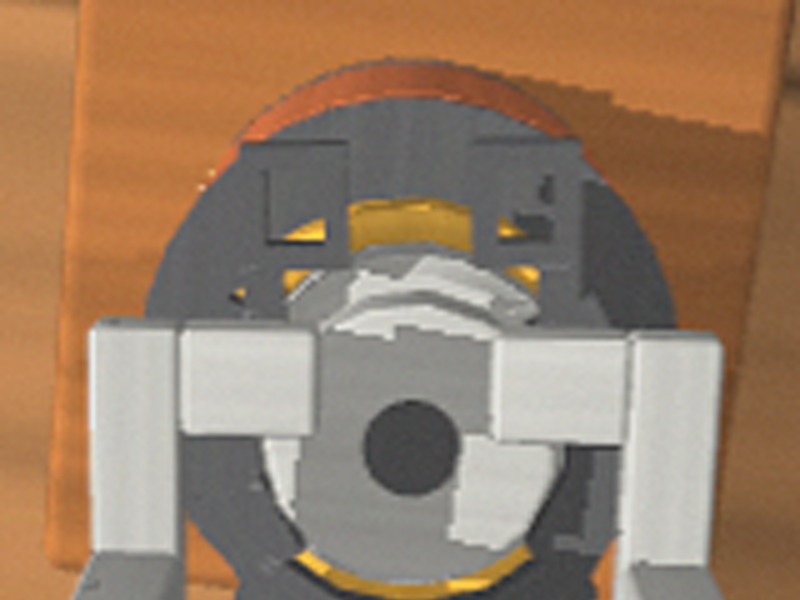

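Close view: the slots of the eyes are centred at about (294,181) and (340,181) in the full image, and the foot blocks at (284,216) and (347,218). The pliers sit about 0.03 rad clockwise of the ring.

```bash
python3 -c "
from h import *
c=load('pics/w4.png')
F=lambda x,y,z: atz(c,(235+x/5,140+y/5),z)[:2]
zf=213.44-47.2
for t in (6,8,10):
  z=zf+t
  fl=(F(180,381,z)+F(314,382,z))/2; fr=(F(492,389,z)+F(628,389,z))/2
  d=fl-fr; yaw=np.arctan2(-d[0],d[1]); u=np.array([np.cos(yaw),np.sin(yaw)])
  pm=(fl+fr)/2-3.4*u
  print(t,fl,fr,np.linalg.norm(d),'yaw',yaw,'pinmid',pm,'origin',pm-28*u)
el,er=F(297.5,206,145),F(527,204,145);d=el-er;yr=np.arctan2(-d[0],d[1]);u=np.array([np.cos(yr),np.sin(yr)])
ax=F(411,447,150);print('eyes',el,er,np.linalg.norm(d),'yaw',yr,'mid',(el+er)/2,'axis',ax,'rel',(el+er)/2-ax,'ring ctr',(el+er)/2-29*u)
"
```

```text
6 [ 536.09687459 -153.20018318] [ 539.6367903 -187.1776614] 34.161382134282476 yaw 0.1038096659162221 pinmid [ 534.48513596 -170.54124157] origin [ 506.63587077 -173.44269443]
8 [ 536.58243235 -153.28554086] [ 540.09024855 -186.95491555] 33.8516109880446 yaw 0.1038096659162243 pinmid [ 534.95464397 -170.47254748] origin [ 507.10537878 -173.37400034]
10 [ 537.06799012 -153.37089854] [ 540.54370681 -186.7321697 ] 33.54183984180666 yaw 0.1038096659162199 pinmid [ 535.42415198 -170.40385339] origin [ 507.57488679 -173.30530625]
eyes [ 551.69008697 -155.68968822] [ 555.44934793 -182.89521368] 27.46402480769168 yaw 0.1373105358245745 mid [ 553.56971745 -169.29245095] axis [ 525.14416304 -172.83298223] rel [28.42555441  3.54053128] ring ctr [ 524.84267384 -173.26195537]
```

Request:
move_arm(dp=[[6,0.2,0],[8,0.2,0],[4.5,0.2,0],[0,0,-6],[0,0,-5],[0,0,-2.5],[0,0,0],[0,0,-1.5],[0,0,0]], rotation=[[0,0,0.013],[0,0,0.013],[0,0,0],[0,0,0],[0,0,0],[0,0,0],[0,0,0],[0,0,0],[0,0,0]], hand=[0.655,0.655,0.655,0.655,0.655,0.655,0.655,0.655,0.655])

```text
clock: 8.98
eef_pos: [525.7, -172.5, 198.0]
eef_rot: [3.142, -0.0, 0.154]
wrist_force: [0.7, -0.2, -2.5]
finger_gap: 61.8
finger_force: 4.1
```

Request:
move_arm(dp=[[0,0,-1.5],[0,0,-1.5],[0,0,0]], rotation=[[0,0,0],[0,0,0],[0,0,0]], hand=[0.655,0.655,0.655])

```text
clock: 9.35
eef_pos: [525.6, -172.4, 194.8]
eef_rot: [-3.141, 0.0, 0.154]
wrist_force: [0.2, 0.1, -1.6]
finger_gap: 61.6
finger_force: 4.1
```

Request:
move_arm(dp=[[0,0,-1],[0,0,-0.8],[0,0,0],[0,0,-0.7],[0,0,0]], rotation=[[0,0,0],[0,0,0],[0,0,0],[0,0,0],[0,0,0]], hand=[0.655,0.655,0.655,0.655,0.655])

```text
clock: 9.98
eef_pos: [525.7, -172.5, 192.4]
eef_rot: [-3.142, 0.0, 0.154]
wrist_force: [0.2, -0.0, -2.1]
finger_gap: 61.6
finger_force: 4.1
```

```bash
python3 -c "
from h import *
s=manip.read_state();print(s['clock'],s['eef_pos'],s['wrist_force'],s['moment'],s['finger_gap'])
shot('wrist','pics/w5.png');shot('side','pics/s5.png')
a=cv2.resize(cv2.imread('pics/w5.png')[140:265,235:395],(560,437),interpolation=2)
b=cv2.resize(cv2.imread('pics/s5.png')[235:355,285:350],(237,437),interpolation=2)
cv2.imwrite('pics/w5c.png',np.hstack([a,b]))
"
```

```text
9.975 [ 525.69457367 -172.450386    192.3889891 ] [ 0.24426083 -0.03758274 -2.08782478] [-0.03714764  0.13973846 -0.02460875] 61.596668034245454
```

View pics/w5c.png

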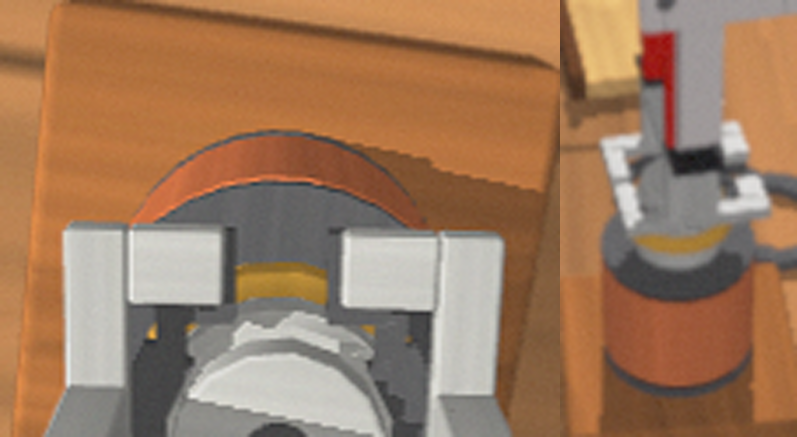

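Last view: both feet lie over the lugs. The lugs show evenly at their inner sides (about 14 px each in the crop), so the pins are in the eyes or just at them. From here I go by force.

Request:
move_arm(dp=[[0,0,-0.6],[0,0,0],[0,0,-0.6],[0,0,0]], rotation=[[0,0,0],[0,0,0],[0,0,0],[0,0,0]], hand=[0.655,0.655,0.655,0.655])

```text
clock: 10.58
eef_pos: [526.0, -172.5, 191.9]
eef_rot: [3.141, -0.001, 0.154]
wrist_force: [-0.4, 0.8, 4.6]
finger_gap: 61.9
finger_force: 4.2
```

Request:
move_arm(dp=[[0,0,0.3],[0,0,0],[0,0,0],[0,0,0],[0,0,0],[0,0,0],[0,0,0],[0,0,0]], rotation=[[0,0,0],[0,0,0],[0,0,0],[0,0,0],[0,0,0],[0,0,0],[0,0,0],[0,0,0]], hand=[0.62,0.59,0.56,0.53,0.51,0.49,0.49,0.49], newtons=35)

```text
clock: 11.58
eef_pos: [525.7, -172.4, 191.5]
eef_rot: [-3.141, 0.0, 0.154]
wrist_force: [-0.4, 0.6, -1.6]
finger_gap: 46.7
finger_force: 12.3
```

Request:
move_arm(dp=[[0,0,0],[0,0,0],[0,0,0],[-0.5,-0.05,0],[-0.5,-0.05,0],[0,0,0]], rotation=[[0,0,0],[0,0,0],[0,0,0],[0,0,0],[0,0,0],[0,0,0]], hand=[0.475,0.46,0.46,0.46,0.46,0.46])

```text
clock: 12.32
eef_pos: [524.6, -172.5, 191.5]
eef_rot: [-3.142, 0.0, 0.154]
wrist_force: [0.1, 0.7, -2.0]
finger_gap: 43.9
finger_force: 13.6
```

```bash
python3 -c "
from h import *
s=manip.read_state();print(s['clock'],s['eef_pos'],s['wrist_force'],s['moment'],s['finger_gap'],s['finger_force'])
shot('wrist','pics/w6.png')
im=cv2.imread('pics/w6.png');hsv=cv2.cvtColor(im,cv2.COLOR_BGR2HSV).astype(int)
c=load('pics/w6.png')
m=((hsv[...,1]<40)&(hsv[...,2]>140)).astype(np.uint8);k=np.zeros_like(m);k[190:260,230:400]=m[190:260,230:400]
# feet blocks: columns of bright pixels in row 212 
for r in (205,210,215,220):
  x=np.flatnonzero(k[r]);print(r,[ (int(g[0]),int(g[-1])) for g in np.split(x,np.flatnonzero(np.diff(x)>1)+1)] if len(x) else None)
d=((hsv[...,1]<70)&(hsv[...,2]<75)).astype(np.uint8)
for r in range(196,240,4):
  print(r,' '.join(f'{v:3d}' for v in hsv[r,255:375:4,2]))
"
```

```text
12.325 [ 524.63705734 -172.51551815  191.52370021] [ 0.06315403  0.73555107 -1.96621344] [-0.03094734  0.11068185  0.00271516] 43.85816981780209 13.608654141426086
205 [(237, 253), (256, 264)]
210 [(237, 281), (349, 394)]
215 [(237, 253), (255, 281), (349, 394)]
220 [(237, 253), (255, 281), (349, 394)]
196 188 188 188 191 193 186 208 212 197 103 102 104 105  99 101 105 100 101 104 102 101  67 139 133 135 127 126 125 128 127
200 187 186 188 188 186 213 220  99 103 102  99 104 106 101 103 101 102 106 103 105 102 102  98 102 134 103 126 128 124 126
204 114 136 140 140 135 135 138  69  76  99 100 104 104  99 101 101 101 104 101 104 104 101  93  89 103 135 139 135 134 135
208 212 215 215 214 212 212 211  91  70 102  99 103 102 103 101  99 102 102 100 106 105 102 100  97 196 176 162 149 141 136
212 177 210 211 212 211 208 210  90  71 104  96 102 101 101 106 104 103  75  71  74  77  72 101  96 225 215 215 215 215 213
216 179 211 210 210 209 209 208  99  72 102 100 126 144 144 147 158 165 146 146  84  70  73  98  95 216 211 210 208 207 207
220 179 211 209 211 205 210 205 104  72 143 155 187 181 178 174 171 177 178 173 240 144  74 101  87 214 208 206 209 207 205
224 171 207 209 208 207 206 205  64  70 140 175 170 162 135 122 123 122 159 162 233 235 220 101  81 213 211 211 210 210 210
228 104 169 101  92  69  97  95  70 100 107 148 122 120 174 196 202 199 147 119 120 164 230 100  98 191 201 204 207 210 209
232 102 108 102 101  69 106 153 179 169 115 206 172 213 208 200 205 207 183 175 171 118 163 190 135  98 100  99  87  70 132
236 104 104 104 101  72  99 155 170 121 135 223 206 212 162 144 130 123 192 207 204 162 150 157 171 175 101 100  73  75 117
```

Request:
move_arm(dp=[[0,0,-0.8],[0,0,-0.8],[0,0,-0.8],[0,0,0]], rotation=[[0,0,0],[0,0,0],[0,0,0],[0,0,0]], hand=[0.46,0.46,0.46,0.46])

```text
clock: 12.88
eef_pos: [524.6, -172.5, 189.0]
eef_rot: [-3.141, 0.0, 0.154]
wrist_force: [-0.8, -0.1, -1.1]
finger_gap: 43.5
finger_force: 13.4
```

Request:
move_arm(dp=[[0,0,-0.8],[0,0,-0.8],[0,0,0]], rotation=[[0,0,0],[0,0,0],[0,0,0]], hand=[0.46,0.46,0.46])

```text
clock: 13.25
eef_pos: [524.6, -172.5, 187.4]
eef_rot: [-3.141, 0.0, 0.154]
wrist_force: [-1.4, 1.9, -2.1]
finger_gap: 43.4
finger_force: 13.2
```

Request:
move_arm(dp=[[-0.4,0.4,0],[0,0,-0.6],[0,0,-0.6],[0,0,0]], rotation=[[0,0,0],[0,0,0],[0,0,0],[0,0,0]], hand=[0.46,0.46,0.46,0.46])

```text
clock: 13.75
eef_pos: [524.3, -172.2, 186.3]
eef_rot: [3.141, -0.0, 0.154]
wrist_force: [0.6, -0.4, -2.6]
finger_gap: 43.3
finger_force: 13.4
```

Request:
move_arm(dp=[[0,0,-0.8],[0,0,-0.8],[0,0,-0.8],[0,0,0]], rotation=[[0,0,0],[0,0,0],[0,0,0],[0,0,0]], hand=[0.46,0.46,0.46,0.46])

```text
clock: 14.25
eef_pos: [524.3, -172.2, 183.9]
eef_rot: [-3.142, 0.0, 0.154]
wrist_force: [-0.0, -2.2, -2.2]
finger_gap: 43.5
finger_force: 13.4
```

Request:
move_arm(dp=[[0,0.2,-0.8],[0,0,-0.8],[0,0,-0.8],[0,0,0]], rotation=[[0,0,0],[0,0,0],[0,0,0],[0,0,0]], hand=[0.46,0.46,0.46,0.46])

```text
clock: 14.75
eef_pos: [524.3, -172.1, 181.6]
eef_rot: [3.141, -0.0, 0.154]
wrist_force: [-1.5, -2.3, 0.5]
finger_gap: 43.2
finger_force: 13.7
```

Request:
move_arm(dp=[[-0.2,-0.4,-0.8],[0,0,-0.8],[0,0,-0.8],[0,0,0]], rotation=[[0,0,0],[0,0,0],[0,0,0],[0,0,0]], hand=[0.46,0.46,0.46,0.46])

```text
clock: 15.25
eef_pos: [524.2, -172.2, 179.1]
eef_rot: [-3.141, -0.0, 0.154]
wrist_force: [-0.2, -0.1, 1.0]
finger_gap: 43.6
finger_force: 13.5
```

Request:
move_arm(dp=[[0,0,-0.8],[0,0,-0.8],[0,0,-0.8],[0,0,0]], rotation=[[0,0,0],[0,0,0],[0,0,0],[0,0,0]], hand=[0.46,0.46,0.46,0.46])

```text
clock: 15.75
eef_pos: [524.1, -172.3, 176.7]
eef_rot: [-3.141, -0.0, 0.154]
wrist_force: [0.9, 0.6, 2.4]
finger_gap: 43.5
finger_force: 13.6
```

Request:
move_arm(dp=[[0,0,-0.7],[0,0,-0.7],[0,0,0]], rotation=[[0,0,0],[0,0,0],[0,0,0]], hand=[0.46,0.46,0.46])

```text
clock: 16.12
eef_pos: [524.1, -172.3, 175.3]
eef_rot: [-3.142, -0.0, 0.154]
wrist_force: [0.4, 2.7, 3.5]
finger_gap: 43.9
finger_force: 13.7
```

Request:
move_arm(dp=[[0,0.2,-0.7],[0,0,0],[0,0,0]], rotation=[[0,0,0],[0,0,0],[0,0,0]], hand=[0.46,0.46,0.46])

```text
clock: 16.5
eef_pos: [524.1, -172.2, 174.7]
eef_rot: [3.141, -0.0, 0.154]
wrist_force: [-0.5, 0.7, 3.3]
finger_gap: 43.5
finger_force: 13.7
```

Request:
move_arm(dp=[[0,0,-0.5],[0,0,0],[0,0,0]], rotation=[[0,0,0],[0,0,0],[0,0,0]], hand=[0.46,0.46,0.46])

```text
clock: 16.88
eef_pos: [524.1, -172.2, 174.2]
eef_rot: [3.141, -0.0, 0.154]
wrist_force: [0.6, -0.2, 4.5]
finger_gap: 43.5
finger_force: 13.7
```

Request:
move_arm(dp=[[0,0,0],[0,0,0],[0,0,0],[0,0,0],[0,0,0],[0,0,0],[0,0,0],[0,0,0],[0,0,0],[0,0,0]], rotation=[[0,0,0],[0,0,0],[0,0,0],[0,0,0],[0,0,0],[0,0,0],[0,0,0],[0,0,0],[0,0,0],[0,0,0]], hand=[0.49,0.52,0.55,0.58,0.61,0.63,0.645,0.65,0.65,0.65])

```text
clock: 18.12
eef_pos: [524.0, -172.1, 174.1]
eef_rot: [-3.141, 0.0, 0.154]
wrist_force: [-0.1, 1.2, 3.7]
finger_gap: 61.4
finger_force: 2.6
```

Request:
move_arm(dp=[[0,0,0.8],[0,0,0.8],[0,0,0.8],[0,0,1],[0,0,0]], rotation=[[0,0,0],[0,0,0],[0,0,0],[0,0,0],[0,0,0]], hand=[0.65,0.65,0.65,0.65,0.65])

```text
clock: 18.75
eef_pos: [524.1, -172.1, 177.5]
eef_rot: [-3.142, 0.0, 0.154]
wrist_force: [0.6, -0.0, -2.1]
finger_gap: 61.1
finger_force: 4.1
```

Request:
move_arm(dp=[[0,0,1.5],[0,0,2],[0,0,3],[0,0,5],[0,0,8],[0,0,12],[0,0,14],[0,0,12],[0,0,6],[0,0,0]], rotation=[[0,0,0],[0,0,0],[0,0,0],[0,0,0],[0,0,0],[0,0,0],[0,0,0],[0,0,0],[0,0,0],[0,0,0]], hand=[0.65,0.65,0.65,0.65,0.65,0.65,0.65,0.65,0.65,0.65])

```text
clock: 20.0
eef_pos: [524.2, -172.2, 241.4]
eef_rot: [3.141, -0.0, 0.154]
wrist_force: [0.7, 0.2, -2.4]
finger_gap: 61.1
finger_force: 4.1
```

Request:
move_arm(dp=[[-15,0,0],[-28,0,0],[-30,0,0],[-20,0,0],[-8,0,0],[0,0,0]], rotation=[[0,0,0],[0,0,0],[0,0,0],[0,0,0],[0,0,0],[0,0,0]], hand=[0.65,0.65,0.65,0.65,0.65,0.65])

```text
clock: 20.75
eef_pos: [423.2, -172.2, 241.0]
eef_rot: [3.142, -0.0, 0.154]
wrist_force: [-0.1, -0.2, -2.2]
finger_gap: 61.2
finger_force: 4.1
```

```bash
python3 -c "
from h import *
s=manip.read_state();print(s['clock'],s['eef_pos'],s['eef_rot'],s['wrist_force'],s['moment'],s['finger_gap'],s['finger_force'])
shot('wrist','pics/w7.png');c=load('pics/w7.png');im=cv2.imread('pics/w7.png');hsv=cv2.cvtColor(im,cv2.COLOR_BGR2HSV).astype(int)
print('axis px',proj(c,[525.2,-173,150]))
e=29*np.array([np.cos(.13),np.sin(.13)]);l=14*np.array([-np.sin(.13),np.cos(.13)])
for z in (145,129): print(z,[proj(c,[525.2+e[0]+s*l[0],-173+e[1]+s*l[1],z])[0].round(1) for s in (1,-1)])
H,S,V=hsv[...,0],hsv[...,1],hsv[...,2]
for r in range(10,150,4):
  print(r,''.join('W' if S[r,x]<40 and V[r,x]>125 else 'd' if S[r,x]<75 and V[r,x]<85 else 'g' if S[r,x]<75 else 'Y' if 18<=H[r,x]<30 and S[r,x]>150 else '.' for x in range(256,404,2)))
"
```

```text
20.75 [ 423.19442093 -172.2087152   241.04865316] [ 3.14155560e+00 -1.46635074e-04  1.53505394e-01] [-0.11606169 -0.20419856 -2.18002876] [-0.05567445  0.15325649  0.00301224] 61.242929790440904 4.116018712520599
axis px [[340.37429517  88.92251298]]
145 [array([318.9,  40. ]), array([364.3,  41.4])]
129 [array([318.7,  44.4]), array([361.5,  45.7])]
10 ..........................................................................
14 ..........................................................................
18 ..........................................................................
22 ..........................................................................
26 ..........................................................................
30 ..........................................................................
34 ..........................................................................
38 ..........................gggggggggggggggggggggggggggggggg................
42 ..........................gggdgddggggggggggggggggggdddddgg................
46 ..........................gggggggggggggggg
[... 1294 characters left out ...]
...........gggggggggggggWWWWWWWWWWWWWWWWWWWWWWgdddddddddddd.........
118 .................ggggggggggggYYYWWWWWWWWWWWWWWWWggWY.ddddddddddd..........
122 ...................gggggggggggg.YYYgWWWWWWWWWgg.YY.ddddddddddd............
126 ....................ggggggggggggggg.YYYYYYYYYY..ddddddddddddd.............
130 ......................ggggggggggggggggggggggggggWgggggggddd...............
134 ........................gggggggggggggggggggggggggggggdddd.................
138 ...........................ggggggggggggggggggggggddddd....................
142 ...............................ggggggggggggggddddd........................
146 ..........................................................................
```

```bash
python3 -c "
from h import *
im=cv2.imread('pics/w7.png');g=cv2.cvtColor(im,cv2.COLOR_BGR2HSV)[...,2]
print('    '+' '.join(f'{x:3d}' for x in range(300,382,2)))
for r in range(30,68,2): print(r,' '.join(f'{v:3d}' for v in g[r,300:382:2]))
c=load('pics/w7.png')
yaw=.13;u=np.array([np.cos(yaw),np.sin(yaw)]);v=np.array([-u[1],u[0]])
for z in (127,145):
  for x,y in [(36.5,20.5),(36.5,7.5),(36.5,-7.5),(36.5,-20.5),(33.5,17.5),(33.5,10.5),(24.5,17.5),(24.5,10.5)]:
    P=np.array([525.2,-173])+x*u+y*v;print(z,(x,y),proj(c,[*P,z])[0].round(1))
for a in np.linspace(-.6,.6,7)+.13: print('drum',proj(c,[525.2+38*np.cos(a),-173+38*np.sin(a),110])[0].round(1),'collar122',proj(c,[525.2+27*np.cos(a),-173+27*np.sin(a),124])[0].round(1))
"
```

```text
300 302 304 306 308 310 312 314 316 318 320 322 324 326 328 330 332 334 336 338 340 342 344 346 348 350 352 354 356 358 360 362 364 366 368 370 372 374 376 378 380
30 172 171 170 170 171 169 174 172 172 174 172 174 177 177 176 176 174 180 179 178 181 181 179 180 182 179 177 172 171 168 168 168 163 152 152 165 180 186 188 195 204
32 169 172 171 172 171 170 175 173 172 171 170 171 172 171 168 174 168 173 171 171 174 176 177 179 178 177 180 177 181 179 178 180 175 173 172 168 168 163 166 157 150
34 175 174 175 173 175 175 174 174 177 174 172 171 172 172 170 169 168 170 171 170 172 174 172 172 173 174 176 179 177 176 178 179 178 179 179 180 178 180 175 172 171
36 177 173 178 173 104 103 102 103 100 101 102 102 104 109 175 164 131 115 112 134 134 133 154 171 169 169 135 157 158 160 161 165 178 178 176 180 177 173 174 181 181
38 173 173 174 173  99 100 100 100  99 101  99  96  98  97 103 101 101 100 101 101 100  99 101 103 105 115  98  99  97 101  97  95  96  98  96  99 154 169 175 174 175
40 176 176 177 176 101 101  95  91  90  89  87  94 100 100 100 101 100  96 100 101  97 103 101 102 10
[... 2333 characters left out ...]
(36.5, -20.5) [371.6  34.5]
127 (33.5, 17.5) [313.5  37.5]
127 (33.5, 10.5) [324.2  37.8]
127 (24.5, 17.5) [313.1  52. ]
127 (24.5, 10.5) [323.8  52.3]
145 (36.5, 20.5) [308.6  26.8]
145 (36.5, 7.5) [329.9  27.4]
145 (36.5, -7.5) [354.3  28.1]
145 (36.5, -20.5) [375.5  28.9]
145 (33.5, 17.5) [313.4  32.1]
145 (33.5, 10.5) [324.8  32.4]
145 (24.5, 17.5) [313.1  47.6]
145 (24.5, 10.5) [324.4  47.9]
drum [369.3  47. ] collar122 [362.   57.6]
drum [360.1  41.1] collar122 [355.2  53.3]
drum [349.8  37.4] collar122 [347.6  50.5]
drum [338.9  35.9] collar122 [339.5  49.4]
drum [328.   36.7] collar122 [331.5  50. ]
drum [317.5  39.9] collar122 [323.7  52.3]
drum [307.8  45.1] collar122 [316.5  56.2]
```

The lug outlines (308–327 and 351–371 px) match a closed ring at groove height (predicted 309–329 and 352–372), so the ring is seated. Returning the pliers to the saddle.

Request:
move_arm(dp=[[3,12,0],[7,28,0],[11,40,0],[13,45,0],[13,45,0],[13,45,0],[13,45,0],[13,42,0],[8,26,0],[3.3,10.2,0]], rotation=[[0,0,-0.012],[0,0,-0.012],[0,0,0],[0,0,0],[0,0,0],[0,0,0],[0,0,0],[0,0,0],[0,0,0],[0,0,0]], hand=[0.65,0.65,0.65,0.65,0.65,0.65,0.65,0.65,0.65,0.65])

```text
clock: 22.05
eef_pos: [520.8, 167.5, 240.3]
eef_rot: [3.142, 0.001, 0.132]
wrist_force: [-0.4, -0.2, -1.7]
finger_gap: 61.3
finger_force: 4.1
```

Request:
move_arm(dp=[[0,0,-10],[0,0,-25],[0,0,-35],[0,0,-35],[0,0,-30],[0,0,-20],[0,0,-10],[0,0,-6],[0,0,-4],[0,0,0]], rotation=[[0,0,0],[0,0,0],[0,0,0],[0,0,0],[0,0,0],[0,0,0],[0,0,0],[0,0,0],[0,0,0],[0,0,0]], hand=[0.65,0.65,0.65,0.65,0.65,0.65,0.65,0.65,0.65,0.65])

```text
clock: 23.3
eef_pos: [520.5, 166.0, 66.3]
eef_rot: [-3.142, -0.0, 0.13]
wrist_force: [0.9, -0.0, -1.9]
finger_gap: 61.2
finger_force: 4.1
```

Request:
move_arm(dp=[[0,0,-2],[0,0,-1.5],[0,0,-1],[0,0,-0.5],[0,0,0]], rotation=[[0,0,0],[0,0,0],[0,0,0],[0,0,0],[0,0,0]], hand=[0.65,0.65,0.65,0.65,0.65])

```text
clock: 23.92
eef_pos: [520.4, 166.1, 61.1]
eef_rot: [-3.142, -0.0, 0.13]
wrist_force: [0.2, 0.2, -0.6]
finger_gap: 61.1
finger_force: 4.2
```

Touching down (the weight is coming off). Seat gently and release.

Request:
move_arm(dp=[[0,0,-0.4],[0,0,0],[0,0,0],[0,0,0],[0,0,0],[0,0,0],[0,0,0],[0,0,0]], rotation=[[0,0,0],[0,0,0],[0,0,0],[0,0,0],[0,0,0],[0,0,0],[0,0,0],[0,0,0]], hand=[0.65,0.65,0.66,0.67,0.72,0.8,0.95,1])

```text
clock: 24.92
eef_pos: [520.4, 166.0, 60.6]
eef_rot: [-3.142, 0.0, 0.13]
wrist_force: [-0.8, 0.1, 0.4]
finger_gap: 91.7
finger_force: 0.0
```

Request:
move_arm(dp=[[0,0,3],[0,0,8],[0,0,20],[0,0,30],[0,0,35],[0,0,35],[0,0,25],[0,0,4],[0,0,0],[0,0,0]], rotation=[[0,0,0],[0,0,0],[0,0,0],[0,0,0],[0,0,0],[0,0,0],[0,0,0],[0,0,0],[0,0,0],[0,0,0]], hand=[1,1,1,1,1,1,1,1,1,1])

```text
clock: 26.18
eef_pos: [520.0, 165.9, 219.5]
eef_rot: [3.141, 0.002, 0.13]
wrist_force: [0.9, 0.4, 0.4]
finger_gap: 93.7
finger_force: 0.0
```

```bash
python3 -c "
from h import *
s=manip.read_state();print(s['clock'],s['eef_pos'],s['wrist_force'],s['finger_gap'])
shot('wrist','pics/w8.png');c=load('pics/w8.png');im=cv2.imread('pics/w8.png');hsv=cv2.cvtColor(im,cv2.COLOR_BGR2HSV)
m=(((hsv[...,0]<5)|(hsv[...,0]>175))&(hsv[...,1]>200)).astype(np.uint8);m[:120]=0;m[300:]=0
n,l,st,ce=cv2.connectedComponentsWithStats(m)
for i in range(1,n):
  if st[i,4]>100:
    p=np.argwhere(l==i)[:,::-1];h=cv2.approxPolyDP(cv2.convexHull(p.astype(np.int32)),1.5,True)[:,0]
    print(st[i],[(tuple(map(int,q)),np.round(atz(c,q+0.5,106)[:2],1).tolist()) for q in h])
shot('top','pics/t8.png');a=cv2.imread('pics/top.png').astype(int);b=cv2.imread('pics/t8.png').astype(int)
d=(abs(a-b).max(2)>40)
for nm,(x,y) in dict(washer=(323,321),glue=(446,155),drum=(282,157),green=(215,330),bigring=(322,227)).items(): print(nm,int(d[y-22:y+22,x-22:x+22].sum()))
"
```

```text
26.175 [520.02291061 165.94809047 219.46612777] [0.9235164  0.44582832 0.37936944] 93.6718648126976
[272 206  15  43 484] [((285, 206), [538.5, 188.9]), ((283, 242), [511.5, 187.4]), ((280, 248), [506.6, 189.1]), ((275, 248), [506.1, 192.8]), ((273, 246), [507.4, 194.4]), ((272, 220), [527.0, 197.1]), ((278, 206), [537.9, 193.9])]
[342 207  15  43 521] [((353, 249), [512.8, 135.4]), ((347, 249), [512.2, 139.8]), ((342, 232), [524.7, 145.4]), ((343, 207), [543.3, 147.5]), ((350, 207), [543.9, 142.5]), ((356, 220), [535.0, 136.7])]
washer 0
glue 0
drum 0
green 792
bigring 0
```

```bash
python3 -c "
from cell import manip
print(manip.sign_off())"
```

```text
the job is handed in; nothing more can be done
None
```

The job is handed in at about 26 s, with no verdict returned: the ring measures closed at groove height, the pliers stand on the saddle about 3 mm from its origin, and the spare drum, glue bottle and washer show no change.

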